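Hold the laundry card flat on the tilted payment reader

TASK

Pay for a wash: pick up the laundry card in its hard case and lay it flush on the raised contactless pad of the payment reader, centred on it and lengthwise like the pad, matching whatever slope the reader has been left at. Press it there lightly without pushing the reader out of its tilt or disturbing the other things, and finish still gripping the card and holding it pressed flat on the pad: once picked up, do not let go of it.

Things in the scene. Friction and masses are not known exactly. Their poses are not given: they have to be found in the camera images.
- card: The laundry card: a card in a flat hard grey case, 94 mm long (x), 58 mm wide (y), 12 mm thick (z), about 65 g, pale card face on top, a short dark slot at its +x end. Lies flat on the worktop, pale face up. Origin at the centre of its underside, z up out of the pale face. Gripped across its 58 mm width. Its underside goes on the pad; either end may be uppermost.
- card_mid (a point): The centre of the card case's solid, 6 mm above its underside; axes as the card's.
- reader: Payment reader on its fixed stand: 140 mm round foot, 34 mm post, hinge pin (along y) 120 mm above the foot's centre. Origin on the worktop under the foot's centre; -x is the user side, roughly towards the robot. On the pin tilts the head: a grey flat box 172 x 98 x 34 mm, its face 46 mm from the pin, reaching 57 mm to the user side and 115 mm to the far side, where the display is.
- pad (a point): Centre of the contactless pad on the head's face: a flat raised darker rectangle with four white arcs, 80 mm long (x, up the slope), 50 mm wide (y, level), 4 mm proud of the face. The point is on the pad's top, 50 mm from the hinge pin and square above it, so a push at the centre does not turn the hinge. z points squarely out of the pad: up and towards the user.
- reader_head (a joint): Tilt of the reader head about the pin, rad: the slope of the pad from level; 0 = level, growing as the display end rises and the face turns to the user; left anywhere from 0.25 to 0.65. A stiff friction hinge holds it up to about 1.6 N m.
- head_top (a point): The middle of the face's upper edge, beyond the display window: 115 mm from the pad's centre along the pad's x and 4 mm below the pad's top. It shows whether the head has been pushed round.
- bottle: A bystander: an upright white detergent bottle, 80 mm diameter, 171 mm high. Origin at the centre of its underside.
- tin: A bystander: a round metal peg tin with a lid, 71 mm diameter, 62 mm high. Origin at the centre of its underside.
- brush: A bystander: a wooden scrubbing brush lying bristles down, 110 mm long (its x), 46 mm wide, 40 mm high. Origin at the centre of its underside.
There are look-alikes about, which are no part of the job. Of the things that look like the card, the middle-sized one is meant.

How it is judged:
By the outcome, as a careful person would: the job done as asked, in the order asked, and still so for the second after the job is handed in, while the arm keeps its last pose, push and grip.
It also fails if it takes over 45 s, if anything falls off the work surface, if the arm or the gripper's body presses on something with over 40 N, if the wrist force passes 120 N, or if a joint passes its speed limit or range.

ROBOT

A 6-joint arm with a two-finger parallel gripper is mounted at the origin on the work surface. World frame = base frame: x ahead of the robot, y to its left, z up, the work surface at z = 0. Lengths are in m, angles in degrees, forces in N, time in s.
With the tool pointing down it reaches from about 0.25 to 0.725 m from the base axis. Payload 9.7 kg.
Tool frame: the origin (TCP) lies midway between the tips of the shut fingers; the grasp point (between the pads) lies 19 mm behind it; z points along the fingers, y is the line along which they close (so a half turn about z gives the same grasp; the last joint's range is limited). The gripper opens to 85 mm and grips with 20 to 120 N. Pads are 22 mm wide; open, the fingers measure 114 mm over their backs; the gripper's body (76 mm by 85 mm) begins 54 mm behind the grasp point. The pads swing forward as they close: fully open they stand 13 mm farther back than shut.
Start: joints at [72.594, 4.979, 10.078, 95.1, 0, 90], TCP at [0.165, 0.525, 0.231] pointing down, gripper open.
Joint ranges: [-179.16, 179.16], [-48.56, 103.87], [-65.8, 70.77], [-126.05, 130.52], [-82.76, 87.17], [-180, 180]. Speed limits (degrees/s): [127.2, 127.2, 147.25, 180, 180, 180].

INTERFACE

Orientations are given as [roll, pitch, yaw] about the fixed x, y, z axes, in that order (R = Rz(yaw) Ry(pitch) Rx(roll)).
In Python, from workcell import * gives the robot as it stands.
- The arm moves only by the tool servo_tool, never from a script. Its argument "moves" is a list of rows, each a list of 4 numbers: the shift along the world's x, y, z in cm, then the turn about the world's z in rad. A call has 1 to 20 rows; each row is the pose to reach, as a shift and turn from the pose commanded when the call began; what a row does not reach only later rows make up. A row lasts 1/12 s, in which the tool goes at most 41.7 mm and 7.16 degrees, less where a joint would pass 70% of its speed; a pose out of reach is approached as far as the arm can. A call with a gripper value outside its range is refused whole. "claw" is the closure, from 0 (fully open) to 1 (shut), set as the call begins (left out, the last holds). The fingers move at their own pace and stop on an object; "force" is the grip in N (left out, the last holds). Time passes only in rows, so rows that repeat a pose let the fingers close. It gives the time, the measured TCP pose, the force, the opening and the grip force at its end, in the units of the state.
- get_obs(): the state, without advancing time (a new reading comes with each control period).
- camera(name): name is "scene" or "top"; returns the picture (400x640x3 uint8, red, green, blue); there is no depth.
- get_calibration(name): a dict with "fx", "fy", "cx", "cy" (pixels), "k1" (the pictures are not rectified: a ray, as slopes to the right and down, at radius r is drawn at 1 + k1 r^2 times it, then the intrinsics apply), "rvec" (rotation vector, rad) and "tvec" (3), from world to camera coordinates, as OpenCV has them. Camera axes: x right, y down, z forward; pixel columns grow to the right and rows downward; lengths in m; the calibration is good to about 2 mm. A picture is of the moment at which its call begins. get_calibration takes no time and is no camera call.
- job_done(): hands the job in; it is judged then, once.
The state is a dict: "time": time; "q": joint angles; "qd": joint speeds; "joint_efforts": joint torques, N m; "ee_pos": TCP position; "tcp_rot": TCP orientation; "wrist_force": force on the tool from outside, world axes, zero at the start; "torque": the same for the moment, N m; "opening": finger opening in m; "grasp_force": force on a finger pad.
Only numpy, scipy, OpenCV 4.12 (cv2) and the standard library are available. Lean on these libraries where they do the work, as an engineer would, in place of code of your own. Each camera call takes 0.05 s, during which the arm holds its last target. There are 200 camera calls.

## Working session

There is one attempt and no reset: what is moved stays moved. The work goes in short steps, Python scripts to look and compute and a tool call to move; the robot and the scene stay as the last step left them, time stands still between calls to the robot, and variables do not carry over. Pictures are saved under pics/ and viewed, at most 10 in all, crops included, and the job is handed in when it is done.

Besides the shell and the picture viewer there is one more tool, called after "Emit:" by a JSON object that holds its "method" and its "body". servo_tool: Moves the arm, as the interface text tells. Its arguments: {"type":"object","properties":{"moves":{"type":"array","items":{"type":"array","items":{"type":"number"}}},"claw":{"type":"number"},"force":{"type":"number"}},"required":["moves"]}

```bash
mkdir -p pics; ls; cat > h.py <<'E'
from workcell import *
import numpy as np, cv2
def save(n,f):
    im=camera(n); cv2.imwrite('pics/'+f,im[:,:,::-1]); return im
def cam(n):
    c=get_calibration(n); R=cv2.Rodrigues(np.array(c['rvec'],float))[0]; t=np.array(c['tvec'],float).ravel()
    return c,R,t
def ray(n,u,v):
    c,R,t=cam(n); K=np.array([[c['fx'],0,c['cx']],[0,c['fy'],c['cy']],[0,0,1.]])
    p=cv2.undistortPoints(np.array([[[u,v]]],float),K,np.array([c['k1'],0,0,0,0.]))[0,0]
    return -R.T@t, R.T@np.array([p[0],p[1],1])
def onz(n,u,v,z):
    o,d=ray(n,u,v); return o+d*(z-o[2])/d[2]
def tri(a,b):
    (o,d),(p,e)=ray('scene',*a),ray('top',*b)
    s=np.linalg.lstsq(np.c_[d,-e],p-o,rcond=None)[0]
    A,B=o+d*s[0],p+e*s[1]; return (A+B)/2,np.linalg.norm(A-B)
def proj(n,P):
    c,R,t=cam(n); q=R@np.array(P)+t; x,y=q[:2]/q[2]; k=1+c['k1']*(x*x+y*y)
    return np.array([c['fx']*x*k+c['cx'],c['fy']*y*k+c['cy']])
E
python3 - <<'E'
from h import *
save('scene','s0.png');save('top','t0.png')
print(get_obs())
for n in('scene','top'):print(get_calibration(n),ray(n,320,200))
E
```

```text
pics
{'time': 0.1, 'q': array([ 7.25942745e+01,  5.00674161e+00,  1.00385203e+01,  9.50976480e+01,
       -7.20567463e-04,  8.99993531e+01]), 'qd': array([-0.0371552 , -0.16272188,  0.15394899,  0.02847955,  0.02022299,
        0.02011519]), 'joint_efforts': array([-3.51064991e-04, -5.21560085e+01,  4.65654659e+01,  1.59877382e-02,
        3.43677505e-05,  3.46155889e-05]), 'ee_pos': array([0.16446973, 0.52462785, 0.23066129]), 'tcp_rot': array([-1.79934131e+02,  7.19823239e-04,  1.62594922e+02]), 'wrist_force': array([-0.45822302, -0.32905841, -0.71478717]), 'torque': array([0.03094461, 0.07075238, 0.01026412]), 'grasp_force': 0.0, 'opening': 0.08553118610761021}
{'fx': 391.64069472771564, 'fy': 391.64069472771564, 'cx': 319.5686023187243, 'cy': 205.3016141238949, 'k1': -0.10001609038228013, 'rvec': array([ 1.77297858,  1.6334464 , -0.75743752]), 'tvec': array([-0.05541557, -0.29929543,  1.30861056])} (array([ 1.18709661, -0.03082654,  0.62845969]), array([-0.76364784,  0.05445018, -0.6434762 ]))
{'fx': 392.3637108074528, 'fy': 392.3637108074528, 'cx': 318.3669594024978, 'cy': 203.56812239800695, 'k1': 0.015611195552654675, 'rvec': array([ 2.1681537 , -2.19787672,  0.13678931]), 'tvec': array([0.01793442, 0.59339376, 0.81861046])} (array([0.51007878, 0.03273042, 0.87253036]), array([ 0.10748338, -0.0312559 , -0.99376577]))
```

View pics/s0.png

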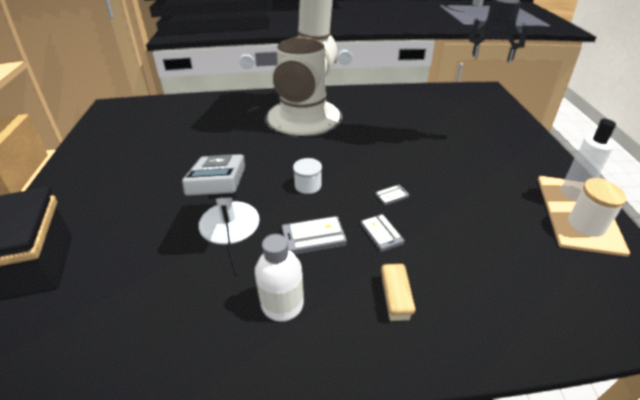

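View pics/t0.png

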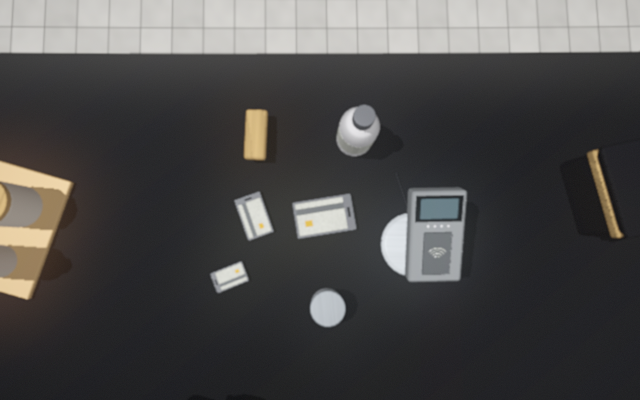

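The top view shows three card-like things: large at (324,216), middle at (254,216) and small at (230,277). The middle one is the target. The reader is at (437,235), with its display end at +x, the tin is at (328,308), the bottle at (358,130) and the brush at (256,135). I'll take enlarged crops next.

```bash
python3 - <<'E'
from h import *
t=cv2.imread('pics/t0.png');s=cv2.imread('pics/s0.png')
# card contour (top)
def rect(im,n,x0,y0,x1,y1,th,z):
    g=im[y0:y1,x0:x1].max(2); m=(g>th).astype(np.uint8)
    m=cv2.morphologyEx(m,cv2.MORPH_CLOSE,np.ones((5,5)))
    c=max(cv2.findContours(m,0,1)[0],key=cv2.contourArea)+[x0,y0]
    P=np.array([onz(n,*p,z)[:2] for p in c[:,0,:].astype(float)],np.float32)
    r=cv2.minAreaRect(P*1000); print(n,th,r, c[:,0].min(0),c[:,0].max(0))
for th in(60,80): 
    rect(t,'top',228,185,282,248,th,.012)
    rect(t,'top',205,256,255,298,th,.012)
    rect(t,'top',286,188,362,245,th,.012)
    rect(s,'scene',355,208,412,256,th,.012)
a=cv2.resize(t[175:290,375:480],None,fx=5,fy=5,interpolation=cv2.INTER_CUBIC)
b=cv2.resize(s[145:245,175:275],None,fx=5.5,fy=5.5,interpolation=cv2.INTER_CUBIC)
cv2.imwrite('pics/ta.png',a);cv2.imwrite('pics/sb.png',b)
E
```

```text
top 60 ((570.93408203125, 135.67979431152344), (110.33152770996094, 94.85124206542969), 18.49520492553711) [233 191] [281 241]
top 60 ((439.6706237792969, 203.9651336669922), (49.95729446411133, 76.71076202392578), 21.065744400024414) [209 261] [248 293]
top 60 ((563.74072265625, -1.5730667114257812), (165.38409423828125, 114.5832748413086), 89.15945434570312) [286 192] [361 244]
scene 60 ((575.4864501953125, 150.95550537109375), (109.93456268310547, 68.87919616699219), 19.25933074951172) [360 213] [404 251]
top 80 ((571.009033203125, 151.80984497070312), (97.56436920166016, 61.2048225402832), 19.23175621032715) [234 191] [273 240]
top 80 ((439.9693603515625, 203.81350708007812), (47.98979187011719, 74.7055892944336), 21.154342651367188) [210 261] [248 292]
top 80 ((568.8215942382812, -2.2111892700195312), (83.62266540527344, 133.3365936279297), 8.30124282836914) [292 193] [356 238]
scene 80 ((574.5823974609375, 151.34605407714844), (105.96961975097656, 64.1602783203125), 19.0959529876709) [361 214] [404 250]
```

View pics/ta.png

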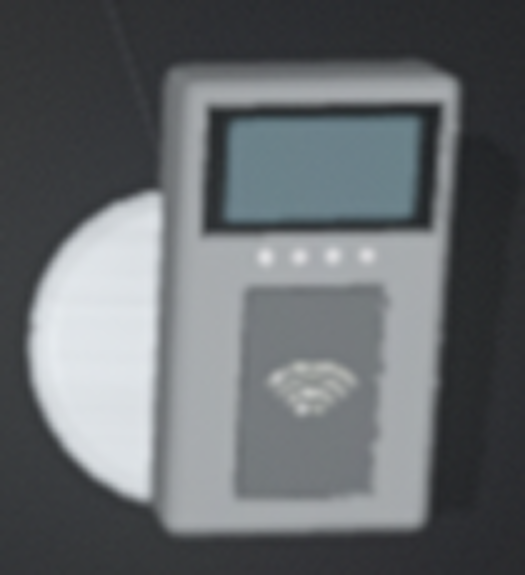

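View pics/sb.png

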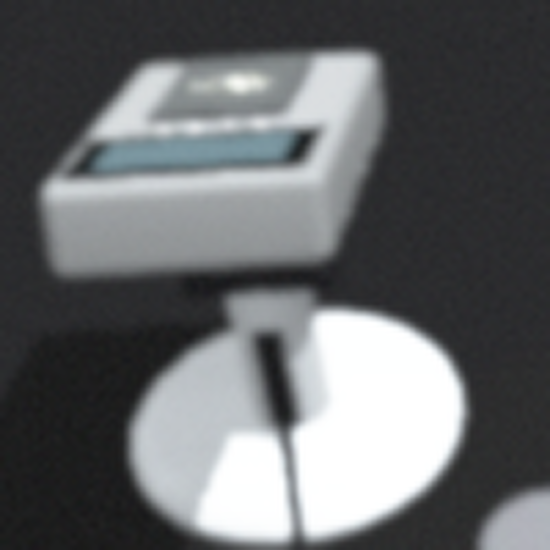

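The crops show pad corners at crop pixels (247,287), (386,287), (373,495) and (236,497) in the top view, and (297,118), (155,122), (183,58) and (309,52) in the scene view. The display window is clear in both. Next I'll triangulate these.

```bash
cat > tr.py <<'E'
from h import *
T=lambda p:((p[0]+.5)/5-.5+375,(p[1]+.5)/5-.5+175)
S=lambda p:((p[0]+.5)/5.5-.5+175,(p[1]+.5)/5.5-.5+145)
pr={'padFL':((297,118),(247,287)),'padFR':((155,122),(386,287)),'padNR':((183,58),(373,495)),'padNL':((309,52),(236,497)),
'wTL':((308,165),(208,106)),'wTR':((65,172),(443,104)),'wBR':((95,140),(432,231)),'wBL':((322,130),(202,231)),'arc':((232,83),(310,385)),
'hNR':((145,62),(428,530)),'hNL':((378,55),(160,530)),'hFL':((325,185),(172,72)),'hFR':((45,190),(458,80))}
D={k:tri(S(a),T(b)) for k,(a,b) in pr.items()}
for k,(p,e) in D.items(): print(k,(p*1000).round(1),round(e*1000,1))
P=np.array([v[0] for v in D.values()])
c=P.mean(0);n=np.linalg.svd(P-c)[2][2];n*=np.sign(n[2]);print('normal',n.round(3),'tilt',np.degrees(np.arccos(n[2])),'az',np.degrees(np.arctan2(n[1],n[0])))
g=lambda a,b:D[a][0]-D[b][0]
for a,b in(('padFL','padNL'),('padFR','padNR'),('wTL','padNL'),('wTR','padNR'),('hFL','hNL'),('hFR','hNR')):
    d=g(a,b);print(a,b,np.linalg.norm(d).round(4),'yaw',np.degrees(np.arctan2(d[1],d[0])).round(1),'tilt',np.degrees(np.arctan2(d[2],np.hypot(*d[:2]))).round(1))
m=lambda ks:np.mean([D[k][0] for k in ks],0)
pc=m(['padFL','padFR','padNL','padNR']);print('pad c',pc)
# Kabsch of the known points, pad frame
M={'padFL':(40,25,0),'padFR':(40,-25,0),'padNR':(-40,-25,0),'padNL':(-40,25,0),'hNR':(-57,-49,-4),'hNL':(-57,49,-4),'hFL':(115,49,-4),'hFR':(115,-49,-4)}
from scipy.spatial.transform import Rotation as Ro
A=np.array([D[k][0] for k in M]);B=np.array(list(M.values()))/1e3
r,e=Ro.align_vectors(A-A.mean(0),B-B.mean(0));R=r.as_matrix();p=A.mean(0)-R@B.mean(0)
print('kabsch pad',p.round(4),'yaw,pitch,roll',r.as_euler('ZYX',degrees=True).round(1),'rms',e)
t=np.radians(-r.as_euler('ZYX',degrees=True)[1]);print('z expected',.12+.05*np.cos(t))
# foot: white contour on top of foot
s=cv2.imread('pics/s0.png');q=[onz('scene',*S(x),.005)[:2] for x in((128,430),(466,400),(300,545),(370,308))];print('foot pts',np.round(q,3))
q=[onz('top',*T(x),.005)[:2] for x in((28,335),(155,190),(150,502),(60,240),(70,450))];print(np.round(q,3))
E
python3 tr.py
```

```text
padFL [ 525.8 -171.1  175.7] 5.2
padFR [ 525.1 -222.   176.7] 2.3
padNR [ 450.3 -224.   155. ] 2.4
padNL [ 450.3 -173.7  154.6] 1.8
wTL [ 588.3 -155.4  198.5] 1.1
wTR [ 587.7 -237.3  200.9] 0.1
wBR [ 544.5 -238.2  183.4] 0.1
wBL [ 545.6 -156.4  182.8] 0.1
arc [ 490.6 -197.6  168.6] 0.9
hNR [ 436.5 -245.   145.9] 1.1
hNL [ 437.8 -148.3  143.2] 1.8
hFL [ 600.5 -146.1  198. ] 4.0
hFR [ 596.1 -243.   200.1] 0.6
normal [-0.315  0.027  0.949] tilt 18.405508661080287 az 175.02842837251657
padFL padNL 0.0785 yaw 2.0 tilt 15.6
padFR padNR 0.0779 yaw 1.5 tilt 16.2
wTL padNL 0.146 yaw 7.5 tilt 17.5
wTR padNR 0.1455 yaw -5.5 tilt 18.4
hFL hNL 0.1717 yaw 0.8 tilt 18.6
hFR hNR 0.1686 yaw 0.7 tilt 18.8
pad c [ 0.48786078 -0.19768195  0.16550284]
kabsch pad [ 0.4884 -0.1967  0.166 ] yaw,pitch,roll [  0.6 -18.3  -1.8] rms 0.006844709134582468
z expected 0.16747624157075344
foot pts [[ 0.504 -0.27 ]
 [ 0.498 -0.126]
 [ 0.579 -0.189]
 [ 0.432 -0.172]]
[[ 0.51  -0.126]
 [ 0.573 -0.185]
 [ 0.436 -0.178]
 [ 0.552 -0.142]
 [ 0.459 -0.143]]
```

Emit:
{"method": "servo_tool", "body": {"moves": [[2, -2, 0, 0.04], [5, -4.5, 0, 0.08], [8, -7.2, 0, 0.13], [11, -10, 0, 0.18], [14, -12.8, -0.5, 0.23], [17, -15.5, -1, 0.28], [20, -18.3, -2, 0.33], [23, -21, -3, 0.38], [26, -23.8, -4, 0.43], [29, -26.6, -5, 0.48], [32, -29.3, -6, 0.53], [35, -32, -7, 0.58], [38, -34.8, -8, 0.62], [40, -36.5, -9, 0.64], [40.7, -37.3, -10, 0.64], [40.7, -37.3, -10, 0.64], [40.7, -37.3, -10, 0.64]], "claw": 0.2, "force": 30}}

```text
time: 1.52
ee_pos: [0.5708, 0.1516, 0.1303]
tcp_rot: [180.0, -0.1, -160.8]
wrist_force: [-1.0, 0.8, -0.6]
opening: 0.0684
grasp_force: 0.0
```

```bash
python3 - <<'E'
from h import *
o=get_obs();print(o['time'],o['q'].round(1),o['ee_pos'],o['tcp_rot'],o['opening'],o['wrist_force'])
im=save('top','t1.png')
cv2.imwrite('pics/t1c.png',cv2.resize(cv2.imread('pics/t1.png')[140:300,170:370],None,fx=3.5,fy=3.5))
E
```

```text
1.5167 [14.9  9.8  4.3 84.6  0.  -4.3] [0.57082796 0.15162149 0.13027674] [ 1.79972902e+02 -1.33569936e-01 -1.60816798e+02] 0.06844492546291125 [-1.02750152  0.83255315 -0.56074704]
```

View pics/t1c.png

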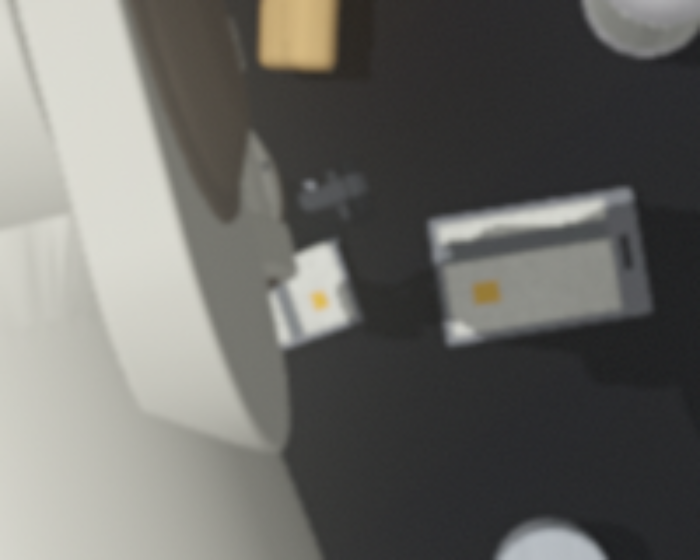

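The arm mostly hides the card here. The visible end, around crop pixel (315,295), lines up with the planned grasp, with the finger at (335,190) beside it. I'll descend and feel for the table.

Emit:
{"method": "servo_tool", "body": {"moves": [[0, 0, -3, 0], [0, 0, -6, 0], [0, 0, -9, 0], [0, 0, -11, 0], [0, 0, -12.5, 0], [0, 0, -13, 0], [0, 0, -13.2, 0], [0, 0, -13.3, 0], [0, 0, -13.3, 0], [0, 0, -13.3, 0]]}}

```text
time: 2.4
ee_pos: [0.5722, 0.1523, -0.0002]
tcp_rot: [-180.0, 0.1, -160.7]
wrist_force: [0.2, -0.7, -0.3]
opening: 0.0684
grasp_force: 0.0
```

Emit:
{"method": "servo_tool", "body": {"moves": [[0, 0, -0.1, 0], [0, 0, -0.2, 0], [0, 0, -0.2, 0], [0, 0, -0.2, 0]]}}

```text
time: 2.73
ee_pos: [0.5715, 0.1517, -0.0037]
tcp_rot: [180.0, 0.0, -160.7]
wrist_force: [-0.4, 0.1, -0.0]
opening: 0.068
grasp_force: 0.0
```

Emit:
{"method": "servo_tool", "body": {"moves": [[0, 0, -0.1, 0], [0, 0, -0.2, 0], [0, 0, -0.2, 0], [0, 0, -0.2, 0]]}}

```text
time: 3.07
ee_pos: [0.5714, 0.1518, -0.0058]
tcp_rot: [-180.0, -0.0, -160.7]
wrist_force: [0.4, 0.8, -1.0]
opening: 0.068
grasp_force: 0.0
```

Emit:
{"method": "servo_tool", "body": {"moves": [[0, 0, -0.1, 0], [0, 0, -0.15, 0], [0, 0, -0.15, 0], [0, 0, -0.15, 0]]}}

```text
time: 3.4
ee_pos: [0.5716, 0.1518, -0.0072]
tcp_rot: [-180.0, 0.0, -160.7]
wrist_force: [-0.1, -0.1, 0.4]
opening: 0.0684
grasp_force: 0.6
```

Emit:
{"method": "servo_tool", "body": {"moves": [[0, 0, -0.1, 0], [0, 0, -0.15, 0], [0, 0, -0.15, 0], [0, 0, -0.15, 0]]}}

```text
time: 3.73
ee_pos: [0.5716, 0.1518, -0.0072]
tcp_rot: [-180.0, 0.0, -160.7]
wrist_force: [-6.3, -2.4, 12.7]
opening: 0.0682
grasp_force: 6.5
```

The tips touch the table at TCP z = -7.2 mm, so I'll raise 7 mm and close.

Emit:
{"method": "servo_tool", "body": {"moves": [[0, 0, 0.4, 0], [0, 0, 0.7, 0], [0, 0, 0.7, 0], [0, 0, 0.7, 0]]}}

```text
time: 4.07
ee_pos: [0.5716, 0.1519, -0.0017]
tcp_rot: [-180.0, 0.0, -160.7]
wrist_force: [0.7, -0.1, 0.0]
opening: 0.0685
grasp_force: 0.0
```

Emit:
{"method": "servo_tool", "body": {"moves": [[0, 0, 0, 0], [0, 0, 0, 0], [0, 0, 0, 0], [0, 0, 0, 0], [0, 0, 0, 0], [0, 0, 0, 0], [0, 0, 0, 0], [0, 0, 0, 0]], "claw": 0.6, "force": 25}}

```text
time: 4.73
ee_pos: [0.5715, 0.1518, -0.0018]
tcp_rot: [180.0, -0.0, -160.7]
wrist_force: [0.2, 0.9, 0.1]
opening: 0.0573
grasp_force: 26.9
```

Emit:
{"method": "servo_tool", "body": {"moves": [[0, 0, 0.5, 0], [0, 0, 1.5, 0], [0, 0, 3.5, 0], [0, 0, 6, 0], [0, 0, 9, 0], [0, 0, 12, 0], [0, 0, 15, 0], [0, 0, 18, 0], [0, 0, 21, 0], [0, 0, 24, 0], [0, 0, 26, 0], [0, 0, 26, 0], [0, 0, 26, 0]]}}

```text
time: 5.82
ee_pos: [0.5719, 0.1519, 0.2601]
tcp_rot: [-180.0, 0.2, -160.7]
wrist_force: [-0.3, 0.7, -0.9]
opening: 0.0572
grasp_force: 27.0
```

```bash
python3 - <<'E'
from h import *
save('scene','s2.png')
o=get_obs();print(o['time'],o['q'].round(1),o['ee_pos'],o['tcp_rot'],o['opening'],o['wrist_force'])
cv2.imwrite('pics/s2c.png',cv2.resize(cv2.imread('pics/s2.png')[40:240,300:500],None,fx=3,fy=3))
E
```

```text
5.8667 [14.9 11.6 20.5 98.9 -0.  -4.4] [0.57156082 0.15179726 0.2585441 ] [-1.79995042e+02  3.29785743e-02 -1.60737644e+02] 0.057288612511094905 [-0.15245664  0.04463793 -0.88794682]
```

View pics/s2c.png

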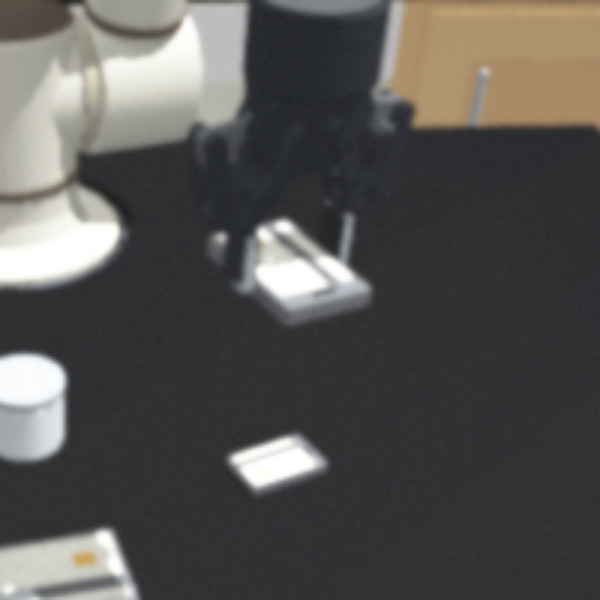

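The card is held level between the fingers, its front corners near crop pixels (290,308) and (370,287). I'll check how well it is centred in the grip.

```bash
python3 - <<'E'
from h import *
C=np.array([.57156,.1518]);a=np.radians(19.26);ux=np.array([np.cos(a),np.sin(a)]);uy=np.array([-ux[1],ux[0]])
for u,v in((290,308),(370,287),(215,237),(283,221)):
    p=onz('scene',(u+.5)/3-.5+300,(v+.5)/3-.5+40,.2723)[:2]-C; print(np.round([p@ux*1e3,p@uy*1e3],1))
for sx,sy in((47,-29),(47,29),(-47,-29),(-47,29)):
    q=C+ux*sx/1e3+uy*sy/1e3; u=proj('scene',[*q,.2723]);print('exp crop',((u-[300,40])*3).round(0))
E
```

```text
[ 44.9 -26.1]
[44.1 30.1]
[-46.2 -23.7]
[-47.2  27.1]
exp crop [287. 310.]
exp crop [370. 289.]
exp crop [206. 237.]
exp crop [285. 220.]
```

Emit:
{"method": "servo_tool", "body": {"moves": [[-0.4, -1.5, 0, -0.02], [-1.1, -4.5, 0, -0.05], [-1.8, -7.5, 0, -0.08], [-2.5, -10.5, 0, -0.11], [-3.3, -13.5, 0, -0.14], [-4, -16.5, 0, -0.17], [-4.8, -19.5, 0, -0.2], [-5.5, -22.5, 0, -0.23], [-6.2, -25.5, 0, -0.26], [-7, -28.5, 0, -0.29], [-7.7, -31.5, -0.5, -0.31], [-8.3, -34, -2, -0.315], [-8.5, -34.9, -4, -0.315], [-8.5, -34.9, -5.5, -0.315], [-8.5, -34.9, -6, -0.315], [-8.5, -34.9, -6, -0.315], [-8.5, -34.9, -6, -0.315], [-8.5, -34.9, -6, -0.315]], "force": 20}}

```text
time: 7.37
ee_pos: [0.4867, -0.197, 0.1992]
tcp_rot: [-180.0, 0.0, -178.8]
wrist_force: [1.1, 0.4, -0.9]
opening: 0.0576
grasp_force: 27.0
```

```bash
python3 - <<'E'
from h import *
save('scene','s3.png');save('top','t3.png')
o=get_obs();print(o['time'],o['ee_pos'],o['tcp_rot'],o['opening'],o['wrist_force'])
a=cv2.resize(cv2.imread('pics/s3.png')[110:230,150:290],None,fx=5,fy=5,interpolation=cv2.INTER_CUBIC)
cv2.imwrite('pics/s3c.png',a)
E
```

```text
7.4667 [ 0.48695555 -0.19694946  0.19928967] [-1.79966986e+02  7.68674428e-02 -1.78744652e+02] 0.05758100844359207 [ 1.41518514  0.22314347 -0.94242879]
```

View pics/s3c.png

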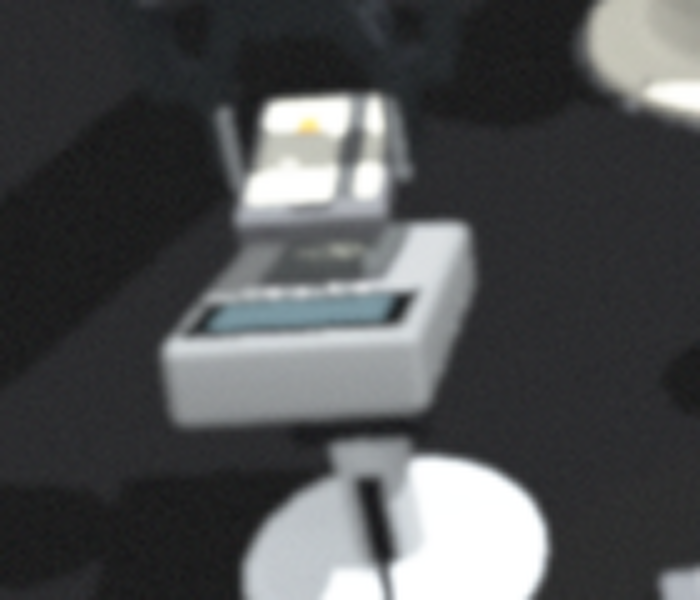

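The card hovers level above the pad, its front edge at crop pixel (315,215), aligned with the reader. I'll descend to contact.

Emit:
{"method": "servo_tool", "body": {"moves": [[0, 0, -0.5, 0], [0, 0, -1, 0], [0, 0, -1.5, 0], [0, 0, -1.8, 0], [0, 0, -1.9, 0], [0, 0, -2, 0], [0, 0, -2, 0]]}}

```text
time: 8.05
ee_pos: [0.4864, -0.1971, 0.1784]
tcp_rot: [180.0, -0.0, -178.8]
wrist_force: [0.0, 0.0, 0.4]
opening: 0.0576
grasp_force: 27.1
```

Emit:
{"method": "servo_tool", "body": {"moves": [[0, 0, -0.1, 0], [0, 0, -0.2, 0], [0, 0, -0.3, 0], [0, 0, -0.3, 0]]}}

```text
time: 8.38
ee_pos: [0.4864, -0.1973, 0.176]
tcp_rot: [-180.0, 0.0, -178.8]
wrist_force: [-3.7, 0.1, 6.0]
opening: 0.0574
grasp_force: 27.9
```

Emit:
{"method": "servo_tool", "body": {"moves": [[0, 0, -0.1, 0], [0, 0, -0.2, 0], [0, 0, -0.3, 0], [0, 0, -0.3, 0]]}}

```text
time: 8.72
ee_pos: [0.4863, -0.1973, 0.173]
tcp_rot: [-180.0, 0.0, -178.8]
wrist_force: [-3.7, 0.3, 6.3]
opening: 0.0575
grasp_force: 28.5
```

Emit:
{"method": "servo_tool", "body": {"moves": [[0, 0, -0.1, 0], [0, 0, -0.2, 0], [0, 0, -0.3, 0], [0, 0, -0.3, 0]]}}

```text
time: 9.05
ee_pos: [0.4862, -0.1974, 0.1699]
tcp_rot: [-180.0, 0.0, -178.8]
wrist_force: [-5.4, 0.1, 6.3]
opening: 0.0573
grasp_force: 29.0
```

Emit:
{"method": "servo_tool", "body": {"moves": [[0, 0, -0.1, 0], [0, 0, -0.2, 0], [0, 0, -0.3, 0], [0, 0, -0.3, 0]]}}

```text
time: 9.38
ee_pos: [0.4863, -0.1973, 0.167]
tcp_rot: [-180.0, 0.0, -178.8]
wrist_force: [-5.1, 0.7, 6.5]
opening: 0.0573
grasp_force: 29.6
```

Emit:
{"method": "servo_tool", "body": {"moves": [[0, 0, -0.05, 0], [0, 0, -0.1, 0], [0, 0, -0.1, 0]]}}

```text
time: 9.63
ee_pos: [0.4863, -0.1973, 0.1661]
tcp_rot: [-180.0, 0.0, -178.8]
wrist_force: [-4.0, 0.1, 6.3]
opening: 0.0573
grasp_force: 29.8
```

Emit:
{"method": "servo_tool", "body": {"moves": [[0, 0, -0.05, 0], [0, 0, -0.1, 0], [0, 0, -0.1, 0]]}}

```text
time: 9.88
ee_pos: [0.4864, -0.1973, 0.1651]
tcp_rot: [-180.0, 0.0, -178.8]
wrist_force: [-4.5, 0.6, 5.8]
opening: 0.0574
grasp_force: 29.9
```

Emit:
{"method": "servo_tool", "body": {"moves": [[0, 0, -0.05, 0], [0, 0, -0.05, 0], [0, 0, -0.05, 0]]}}

```text
time: 10.13
ee_pos: [0.4864, -0.1973, 0.1647]
tcp_rot: [-180.0, 0.0, -178.8]
wrist_force: [-5.3, 1.9, 7.0]
opening: 0.057
grasp_force: 30.0
```

Emit:
{"method": "servo_tool", "body": {"moves": [[0, 0, -0.05, 0], [0, 0, -0.05, 0], [0, 0, -0.05, 0]]}}

```text
time: 10.38
ee_pos: [0.4864, -0.1973, 0.1642]
tcp_rot: [-180.0, 0.0, -178.8]
wrist_force: [-4.3, 1.2, 6.2]
opening: 0.0573
grasp_force: 30.1
```

```bash
python3 - <<'E'
from h import *
save('scene','s4.png')
o=get_obs();print(o['time'],o['ee_pos'],o['wrist_force'],o['torque'])
cv2.imwrite('pics/s4c.png',cv2.resize(cv2.imread('pics/s4.png')[120:220,160:280],None,fx=5.5,fy=5.5,interpolation=cv2.INTER_CUBIC))
E
```

```text
10.4333 [ 0.48638906 -0.19731353  0.16419784] [-4.48569347  1.56169344  6.11023929] [ 0.10649504  0.64548948 -0.01379447]
```

View pics/s4c.png

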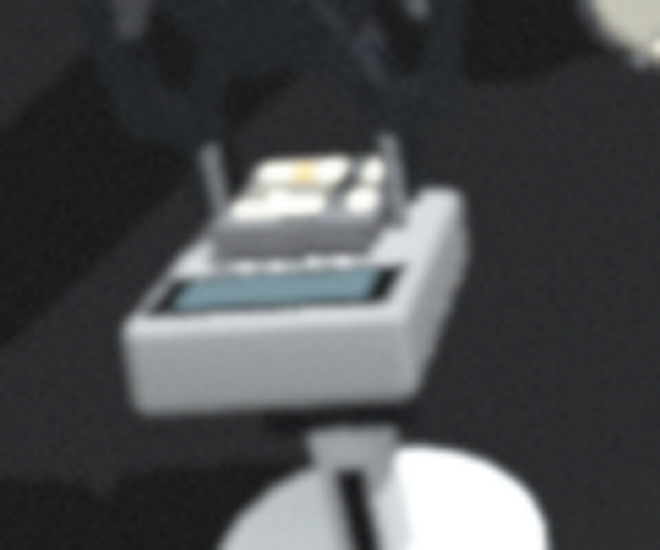

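The card is now tilted along the head, its front edge near crop pixel (300,245). The force has not risen yet, so I'll keep going in small steps.

Emit:
{"method": "servo_tool", "body": {"moves": [[0, 0, -0.05, 0], [0, 0, -0.05, 0], [0, 0, -0.05, 0]]}}

```text
time: 10.68
ee_pos: [0.4864, -0.1973, 0.164]
tcp_rot: [-180.0, 0.1, -178.8]
wrist_force: [-4.7, 0.9, 7.4]
opening: 0.0573
grasp_force: 30.4
```

Emit:
{"method": "servo_tool", "body": {"moves": [[0, 0, -0.05, 0], [0, 0, -0.05, 0], [0, 0, -0.05, 0]]}}

```text
time: 10.93
ee_pos: [0.4864, -0.1973, 0.1639]
tcp_rot: [-180.0, 0.1, -178.8]
wrist_force: [-5.8, 1.6, 11.6]
opening: 0.0572
grasp_force: 30.7
```

The force rose and z stopped, so the card is seated. I'll verify the head and card positions in the pictures.

```bash
python3 - <<'E'
from h import *
save('scene','s5.png');save('top','t5.png')
g=lambda f,b:cv2.imread('pics/'+f,0)[b[1]:b[3],b[0]:b[2]].astype(np.float64)
for n,b in(('s',(180,170,242,200)),('s',(195,200,262,245)),('t',(408,188,470,222)),('t',(380,215,406,275))):
    w=(b[2]-b[0],b[3]-b[1]);print(n,b,cv2.phaseCorrelate(g(n+'0.png',b),g(n+'5.png',b),cv2.createHanningWindow(w,cv2.CV_64F)))
# expected card corners (underside pad plane, top +12mm) and the drawn check
t=np.radians(18.5);y=np.radians(1.2)
X=np.array([np.cos(t)*np.cos(y),np.cos(t)*np.sin(y),np.sin(t)]);Y=np.array([-np.sin(y),np.cos(y),0]);Z=np.cross(X,Y)
P=np.array([.4885,-.197,.1674])
for n,o,f in(('scene',(160,120),5.5),):
  for sx,sy,sz in((47,-29,12),(47,29,12),(-47,-29,12),(-47,29,12),(47,-29,0),(47,29,0)):
    print(sx,sy,sz,((proj(n,P+(X*sx+Y*sy+Z*sz)/1e3)-o)*f).round(0))
a=cv2.resize(cv2.imread('pics/s5.png')[135:200,175:265],None,fx=6.5,fy=6.5,interpolation=cv2.INTER_CUBIC)
b=cv2.resize(cv2.imread('pics/t5.png')[175:290,375:480],(0,0),fx=3.5,fy=3.5,interpolation=cv2.INTER_CUBIC)
h=np.zeros((max(a.shape[0],b.shape[0]),0,3),np.uint8)
pad=lambda i:cv2.copyMakeBorder(i,0,h.shape[0]-i.shape[0],0,0,0)
m=np.hstack([pad(a),pad(b)]);m=m[:,:800] if m.shape[1]>800 else m
cv2.imwrite('pics/m5.png',m);print(a.shape,m.shape,get_obs()['wrist_force'])
for sx,sy,sz in((47,-29,12),(47,29,12),(-47,-29,12),(-47,29,12),(47,-29,0),(47,29,0)):
    print(((proj('scene',P+(X*sx+Y*sy+Z*sz)/1e3)-(175,135))*6.5).round(0))
E
```

```text
s (180, 170, 242, 200) ((-0.020049921517681923, -0.06625697132128394), 1.099839990519169)
s (195, 200, 262, 245) ((-0.004360406631711555, 0.4440379487438548), 0.9445059806666343)
t (408, 188, 470, 222) ((-0.09958153320177843, -0.05953725246403607), 0.8637581429222762)
t (380, 215, 406, 275) ((0.5810161596880992, -0.0872567445349759), 0.9541280979389961)
47 -29 12 [212. 226.]
47 29 12 [372. 215.]
-47 -29 12 [258. 163.]
-47 29 12 [402. 153.]
47 -29 0 [217. 258.]
47 29 0 [376. 247.]
(422, 585, 3) (422, 800, 3) [-5.65300474  0.64073855 11.20181606]
[153. 170.]
[342. 157.]
[207.  95.]
[378.  83.]
[159. 208.]
[347. 194.]
```

View pics/m5.png

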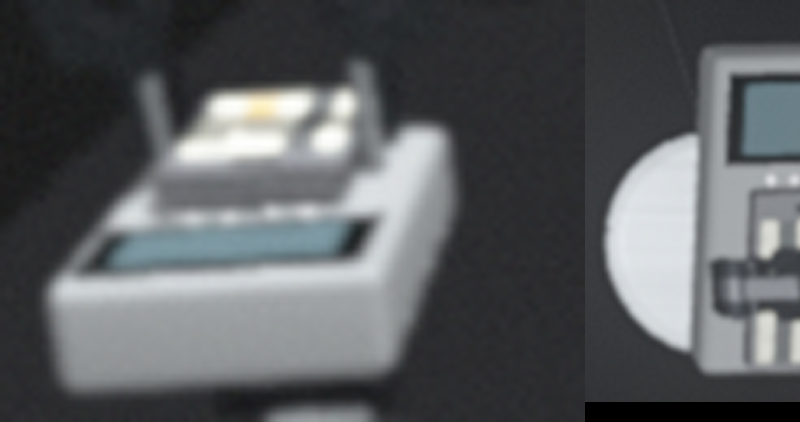

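The card lies along the slope, and the head shows no shift (under 0.1 px). I'll check the card's centring numerically in the top view.

```bash
python3 - <<'E'
from h import *
a=cv2.imread('pics/t0.png',0);b=cv2.imread('pics/t5.png',0)
for r in(231,233,236,266,270): print(r,'before',a[r,404:468:1].tolist());print('  after',b[r,404:468].tolist())
for c in(432,436,444): print(c,'col',b[222:286,c].tolist())
t=np.radians(18.5);y=np.radians(1.2)
X=np.array([np.cos(t)*np.cos(y),np.cos(t)*np.sin(y),np.sin(t)]);Y=np.array([-np.sin(y),np.cos(y),0]);Z=np.cross(X,Y);P=np.array([.4885,-.197,.1674])
for sx,sy,sz in((47,-29,12),(47,29,12),(-47,-29,12),(-47,29,12),(40,25,0),(40,-25,0),(-40,25,0),(-40,-25,0),(-57,49,-4),(-57,-49,-4)): print(sx,sy,sz,proj('top',P+(X*sx+Y*sy+Z*sz)/1e3).round(1))
E
```

```text
231 before [225, 216, 182, 136, 116, 125, 143, 158, 166, 169, 171, 171, 171, 171, 171, 171, 171, 171, 172, 170, 166, 162, 162, 162, 162, 163, 163, 162, 162, 162, 160, 161, 161, 160, 161, 160, 161, 161, 161, 160, 158, 153, 149, 150, 150, 148, 150, 156, 165, 170, 171, 171, 171, 171, 170, 171, 170, 169, 153, 116, 71, 44, 43, 43]
  after [222, 213, 180, 132, 114, 123, 141, 157, 162, 167, 168, 169, 169, 169, 168, 169, 165, 147, 112, 108, 126, 132, 133, 133, 133, 134, 136, 136, 136, 137, 137, 138, 138, 138, 139, 140, 140, 139, 140, 138, 138, 138, 138, 139, 138, 140, 139, 141, 140, 140, 141, 137, 133, 149, 157, 148, 138, 131, 115, 87, 63, 57, 57, 59]
233 before [224, 213, 174, 127, 116, 127, 146, 159, 166, 170, 172, 171, 171, 171, 171, 171, 171, 171, 168, 153, 130, 117, 117, 117, 117, 118, 117, 118, 118, 116, 114, 114, 116, 116, 116, 117, 116, 117, 116, 117, 115, 113, 114, 115, 115, 115, 117, 132, 156, 169, 171, 171, 170, 170, 171, 170, 170, 167, 149, 109, 64, 43, 41, 41]
  after [221, 210, 172, 125, 114, 125, 143, 157, 163, 167, 169, 169, 169, 169, 169, 169, 166, 147, 115, 115, 134, 140, 1
[... 2557 characters left out ...]
63, 64, 63, 66, 71, 84, 94, 98, 101, 108, 106, 89, 70, 65, 65, 62, 75, 137, 192, 211, 214, 214, 214, 214, 214, 213, 212, 213, 207, 180, 146, 124, 96, 65, 54, 53, 54]
444 col [156, 169, 169, 169, 170, 159, 122, 102, 125, 138, 132, 114, 111, 127, 151, 184, 206, 210, 201, 177, 144, 107, 74, 59, 60, 63, 61, 62, 60, 61, 61, 62, 62, 62, 61, 61, 62, 61, 61, 61, 62, 61, 60, 60, 58, 58, 70, 98, 130, 165, 195, 212, 217, 217, 214, 200, 169, 137, 114, 84, 60, 52, 54, 53]
47 -29 12 [456.3 229. ]
47 29 12 [423.2 230.1]
-47 -29 12 [453.6 279.3]
-47 29 12 [421.5 280.5]
40 25 0 [423.3 231.9]
40 -25 0 [451.3 230.9]
-40 25 0 [421.8 274.1]
-40 -25 0 [449.2 273.1]
-57 49 -4 [407.9 282.4]
-57 -49 -4 [460.9 280.4]
```

The card sits within about 1 mm of the pad's centre, parallel to it, and the head hasn't moved. Handing in.

```bash
python3 -c "
from workcell import *
o=get_obs();print(o['wrist_force'],o['grasp_force'],o['time']);print(job_done())"
```

```text
[-5.65300474  0.64073855 11.20181606] 30.692360401153564 11.0333
the job is handed in; nothing more can be done
None
```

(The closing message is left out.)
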